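Lay out the carburettor and ignition parts for refitting

ROBOT

A 6-joint arm with a two-finger parallel gripper is mounted at the origin on the work surface. World frame = base frame: x ahead of the robot, y to its left, z up, the work surface at z = 0. Lengths are in m, angles in rad, forces in N, time in s.
With the tool pointing down it reaches from about 0.4 to 0.825 m from the base axis. Payload 7 kg.
Tool frame: the origin (TCP) lies at the very end of the fingers, on their centre line; the grasp point (between the pads) lies arm.grasp_offset behind it (arm.grasp_offset is the distance from the TCP to the grasp point, in m); x points along the fingers, y is the direction in which the jaws open and shut, and the axes are right-handed (so a half turn about x gives the same grasp; the last joint's range is limited). The gripper opens to 85 mm and grips with 20 to 120 N. Pads are 22 mm wide; open, the fingers measure 114 mm over their backs; the gripper's body (76 mm by 85 mm) begins 54 mm behind the grasp point. The pads swing forward as they close: fully open they stand 13 mm farther back than shut.
Start: joints at [-0.865, 0.359, 0.012, 0, -1.224, -0.288], TCP at [0.274, -0.617, 0.231] pointing down, gripper open.
Joint ranges: [-3.07, 3.07], [-1.43, 2.12], [-1.02, 1.25], [-3.03, 1.67], [-3.05, -0], [-3.03, 3.03]. Speed limits (rad/s): [2.39, 2.39, 3.01, 3.14, 3.14, 3.14].

INTERFACE

Orientations are given as a unit quaternion [w, x, y, z].
In Python, from plant import arm, fingers, inverse_kinematics, cams, job, telemetry gives the robot as it stands. Calls block until the motion is done:
- arm.move_to(position, orientation): joint-space move of the TCP to a pose.
- arm.movel(position, rotation=None, vel=0.15, until_force=None): straight line of the TCP; rotation=None keeps the orientation; vel is the mean speed in m/s. With until_force (N) it stops when the force on the tool has changed by that much, and returns True; else False.
- arm.goto_joints(angles): joint-space move.
- fingers.command_gripper(opening): opening from 0.0 (shut) to 1.0 (fully open); the grip force is fixed at half the most; returns when the fingers have stopped.
- arm.sleep(seconds).
- inverse_kinematics(position, orientation): joint angles nearest the present ones, or None.
- cams.grab_frame(name): name is "scene" or "side" or "wrist"; returns a dict with "image" (400x640x3 uint8, red, green, blue), "camera_matrix" (3x3 intrinsics, pixels), "R" (3x3) and "t" (3): a world point X has camera coordinates R X + t. Camera axes: x right, y down, z forward; pixel columns grow to the right and rows downward; lengths in m; the calibration is good to about 2 mm. A picture is of the moment at which its call begins. There is no depth.
A pose or a line that the arm cannot do raises arm.Unreachable and nothing moves.
- job.sign_off(): hands the job in, once; it reports no verdict.
Readings, each from a call of its own:
- telemetry.read_clock(): time.
- telemetry.read_q(): joint angles.
- telemetry.read_qvel(): joint speeds.
- telemetry.read_joint_torque(): joint torques, N m.
- telemetry.read_tool_pos(): TCP position.
- telemetry.read_orientation(): TCP orientation.
- telemetry.read_ft_force(): force on the tool from outside, world axes, zero at the start.
- telemetry.read_torque(): the same for the moment, N m.
- telemetry.read_finger_gap(): opening from 0.0 (shut) to 1.0 (fully open).
Only numpy, scipy, OpenCV 4.12 (cv2) and the standard library are available. Lean on these libraries where they do the work, as an engineer would, in place of code of your own. Each camera call takes 0.05 s, during which the arm holds its last target. There are 200 camera calls.

TASK

On the rubber mat, lay the stripped parts out for refitting in front of (on the robot's side of) the unit they belong to, with gaps of about 3 cm: the olive bowl straight in front of the carburettor's intake mouth with the rubber gasket lying centred on its rim, and the spark plug straight in front of the tester with its threaded end pointing at the tester, followed in the same line by the copper terminal with its clip end towards the plug. Set the tin cap, open side up to serve as a screw dish, midway between the bowl and the plug and in one row with them. Leave the loose chrome lever and the loose chrome spanner socket where they are.

Things in the scene. Friction and masses are not known exactly. Their poses are not given: they have to be found in the camera images.
- mat: blue-grey ribbed rubber mat fixed to the bench, 290 (x) by 400 (y), 3 thick, so its top is at z = 0.003. Origin at the centre of its underside. Its x axis points away from the robot (within 0.1 rad). Tester and carburettor stand on its far half, one to the left and one to the right, about 270 between their centres; the parts go on its near half
- tester: spark plug tester, fixed: grey-green steel box 100 deep (x), 124 wide (y), 66 high, with a chromed bayonet twist socket (diameter 36) and a brass gauge (diameter 42) on its top, highest point 90. Origin under the box's centre, on the mat's top; +x points away from the robot, and the flat front face is at x = -50 in this frame, at right angles to x
- carburettor: aluminium mower carburettor body, fixed, without its bowl: 90 long along its throat (x), 64 wide (y) at the flange, 67 high. Origin under its bowl ring, on the mat's top; +x points away from the robot; the round dark intake mouth (diameter 44, axis 34 up) opens towards the robot, its face at x = -50 in this frame and its axis at y = 0
- bowl: loose olive plastic carburettor bowl, mouth up: rim diameter 54, height 28, narrowing to 38 at the foot; 50 g. Origin at the centre of its underside, z up. Its flat rim is 3.5 to 4 wide
- gasket: loose black rubber ring lying flat: outer diameter 54, inner diameter 42, 6 thick; 20 g. Origin at the centre of its underside, z up. Resting on the bowl its origin is 28 above the bowl's
- cap: loose tin screw cap of an oil can lying open side up, with a cork disc inside: diameter 47, height 16, 25 g. Origin at the centre of its underside, z up
- plug: loose spark plug lying on a flat of its steel hexagon (20.8 across flats, 24 across corners, 12 long), 66 long, 50 g. Origin on its axis at mid hexagon, 10.4 above what it lies on. +x runs along the plug to the threaded electrode end, 30 from the origin; the white insulator with brass stud ends at x = -36. At the start +x points away from the robot within 1.1 rad. Grip the hexagon
- terminal: loose copper ignition terminal lying flat: 45 long (x), 13 wide (y), 12 high, 20 g. Origin at the centre of its underside; +x points to the open U-shaped clip end (x = 22.5), the round crimped barrel ends at x = -22.5. At the start +x points away from the robot within 1.1 rad
- socket: bystander, loose: chromed spanner socket (a short tube) standing upright, diameter 26, height 38, 90 g, origin at the centre of its underside; it may stand among the parts and stays where it is
- height_lever: bystander, loose: chromed mower height lever, a flat bar 148 long along its x axis with a round eye at -x and a black grip (diameter 24) at +x, lying across the bench in front of the robot; origin under the bar's middle; it stays where it is
Things that resemble listed ones, but are neither listed nor needed, are in the scene too. Several things look just like the bowl: the one meant starts farthest to the robot's left.

How it is judged:
By the outcome, as a careful person would: the job done as asked, in the order asked, and still so for the second after the job is handed in, with the robot touching nothing.
It also fails if it takes over 125 s, if anything falls off the work surface, if the arm or the gripper's body presses on something with over 40 N, if the wrist force passes 120 N, or if a joint passes its speed limit or range.

## Working session

There is one attempt and no reset: what is moved stays moved. The work goes in short steps, each a Python script; the robot and the scene stay as the last script left them, time stands still between calls to the robot, and variables do not carry over. Pictures are saved under pics/ and viewed, about 12 in all and at most 16, crops included, and the job is handed in when it is done.

```bash
ls; mkdir -p pics; python3 - <<'E'
from plant import arm, fingers, inverse_kinematics, cams, job, telemetry
import cv2,numpy as np
for n in ("scene","side"):
    f=cams.grab_frame(n); cv2.imwrite(f"pics/{n}0.png",f["image"][:,:,::-1]); 
    C=-f["R"].T@f["t"]; print(n,C.round(3),f["camera_matrix"].round(1).tolist(),f["R"].round(2).tolist())
print(arm.grasp_offset,telemetry.read_orientation(),telemetry.read_clock())
E
```

```text
pics
scene [ 1.233 -0.142  0.674] [[372.6, 0.0, 315.9], [0.0, 372.6, 201.7], [0.0, 0.0, 1.0]] [[0.19, 0.98, 0.01], [0.64, -0.12, -0.75], [-0.74, 0.15, -0.66]]
side [ 0.456 -0.828  0.627] [[414.2, 0.0, 317.8], [0.0, 414.2, 193.1], [0.0, 0.0, 1.0]] [[1.0, -0.09, 0.0], [-0.05, -0.57, -0.82], [0.08, 0.82, -0.57]]
0.0187 [ 0.69158106 -0.14611505  0.69189973  0.14710813] 0.1
```

View pics/scene0.png

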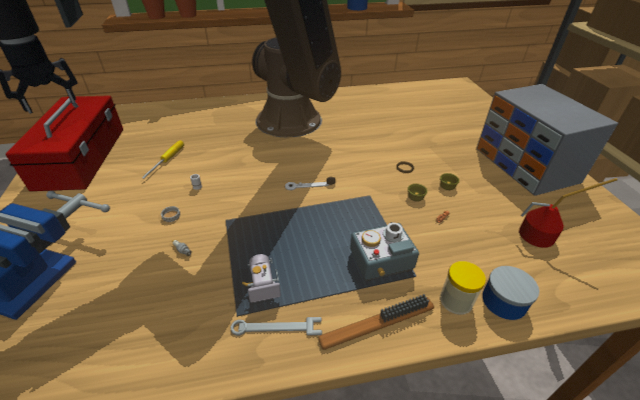

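View pics/side0.png

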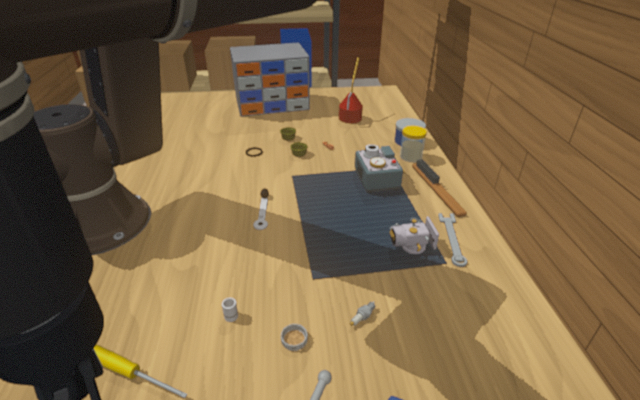

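The scene picture shows the carburettor at (262,275) and the tester at (384,248) on the mat. The loose parts and other objects are:
- **Bowl lookalikes:** (449,183) and (417,193).
- **Gasket:** (405,167).
- **Terminal:** (442,217).
- **Cap:** the ring at (170,214).
- **Plug:** (181,249).
- **Socket:** (196,182).
- **Lever:** (312,184).

The side view agrees: bowls at (288,133) and (299,150), cap (294,337), plug (363,314).

```bash
cat > h.py <<'E'
from plant import arm, fingers, inverse_kinematics, cams, job, telemetry
import cv2,numpy as np
from scipy.spatial.transform import Rotation as Rot
def ray(f,u,v,z):
    d=f["R"].T@np.linalg.solve(f["camera_matrix"],[u,v,1.]); C=-f["R"].T@f["t"]
    return (C+d*(z-C[2])/d[2])
def proj(f,X):
    p=f["camera_matrix"]@(f["R"]@np.asarray(X,float)+f["t"]); return p[:2]/p[2]
def quat(yaw):
    """tool down; jaw axis y at world angle yaw"""
    x=np.array([0,0,-1.]);y=np.array([np.cos(yaw),np.sin(yaw),0]);z=np.cross(x,y)
    q=Rot.from_matrix(np.c_[x,y,z]).as_quat(); return q[[3,0,1,2]]
def bestquat(p,yaw):
    """of the two equivalent yaws, the one with last joint nearest mid range"""
    best=None
    for k in (0,np.pi):
        j=inverse_kinematics(list(p),quat(yaw+k))
        if j is not None and (best is None or abs(j[5])<best[0]): best=(abs(j[5]),quat(yaw+k))
    return best[1]
def go(x,y,z,yaw): 
    arm.move_to([x,y,z],bestquat([x,y,z],yaw))
def snap(n,name,crop=None,s=1):
    f=cams.grab_frame(n); im=f["image"][:,:,::-1]
    cv2.imwrite(f"pics/{name}.png",im); np.savez(f"pics/{name}.npz",**f); return f
E
python3 - <<'E'
from h import *
f=cams.grab_frame("scene"); g=cams.grab_frame("side")
for n,a,b,z in [("bowlA",(449,183),(288,133),.015),("bowlB",(417,193),(299,150),.015),("gasket",(405,167),(254,152),.003),("term",(442,217),(328,145),.006),("cap",(170,214),(294,337),.008),("plug",(181,249),(363,314),.01),("sock",(196,182),(230,308),.02),("lever",(312,184),(262,208),.005),("mat",(228,220),(292,172),.003),("mat",(376,198),(292,172),.003),("mat",(240,307),(438,263),.003),("carb",(262,275),(410,237),.03),("tester",(384,248),(380,170),.06)]:
    print(n,ray(f,*a,z).round(3)[:2],ray(g,*b,z).round(3)[:2])
w=snap("wrist","w0"); C=-w["R"].T@w["t"]; print(C,telemetry.read_tool_pos(),telemetry.read_q(),w["R"],w["camera_matrix"][0,0])
E
```

```text
bowlA [0.482 0.4  ] [0.475 0.403]
bowlB [0.507 0.291] [0.504 0.285]
gasket [0.369 0.313] [0.366 0.307]
term [0.602 0.323] [0.598 0.326]
cap [ 0.459 -0.374] [ 0.458 -0.375]
plug [ 0.592 -0.336] [ 0.587 -0.339]
sock [ 0.348 -0.31 ] [ 0.344 -0.311]
lever [0.4   0.015] [0.396 0.012]
mat [ 0.505 -0.226] [0.478 0.179]
mat [0.493 0.179] [0.478 0.179]
mat [ 0.773 -0.207] [ 0.772 -0.216]
carb [ 0.721 -0.155] [ 0.724 -0.158]
tester [0.722 0.115] [0.706 0.076]
[ 0.20629931 -0.64531376  0.37300402] [ 0.27376852 -0.61677564  0.23087236] [-8.64912668e-01  3.59012738e-01  1.15759031e-02 -1.19606821e-04
 -1.22410448e+00 -2.88154634e-01] [[-0.40659035  0.91360986  0.00114725]
 [ 0.87541254  0.3892312   0.28662162]
 [ 0.26141379  0.1175419  -0.95804318]] 335.2235178064766
```

```bash
python3 - <<'E'
from h import *
for n,x,y in (("R",.5,-.3),("M",.6,-.02),("L",.48,.3)):
    try: go(x,y,.28,np.pi/2)
    except arm.Unreachable as e: print(n,e); continue
    f=snap("wrist","w"+n); C=-f["R"].T@f["t"]; print(n,C.round(3),f["R"].round(2).tolist(),telemetry.read_clock(),telemetry.read_ft_force().round(2))
ims=[cv2.imread(f"pics/w{n}.png") for n in "RML"]
E
```

```text
R [ 0.426 -0.299  0.422] [[-0.0, 1.0, 0.0], [0.96, 0.0, 0.29], [0.29, 0.0, -0.96]] 1.7583 [-0.63  0.65  0.19]
M [ 0.672 -0.019  0.422] [[-0.0, -1.0, -0.0], [-0.96, 0.0, 0.29], [-0.29, 0.0, -0.96]] 4.0667 [-0.47 -0.39 -0.54]
L [0.552 0.3   0.422] [[0.0, -1.0, -0.0], [-0.96, -0.0, 0.29], [-0.29, 0.0, -0.96]] 5.4083 [ 0.41 -0.05  0.33]
```

View pics/wR.png

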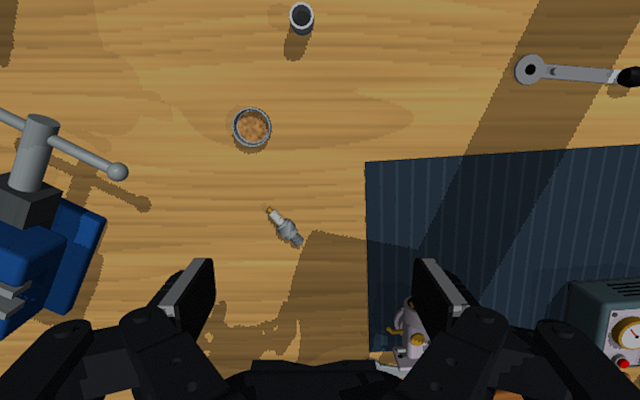

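View pics/wM.png

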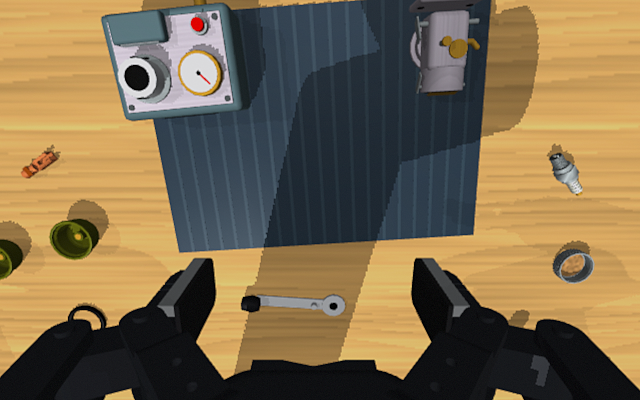

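View pics/wL.png

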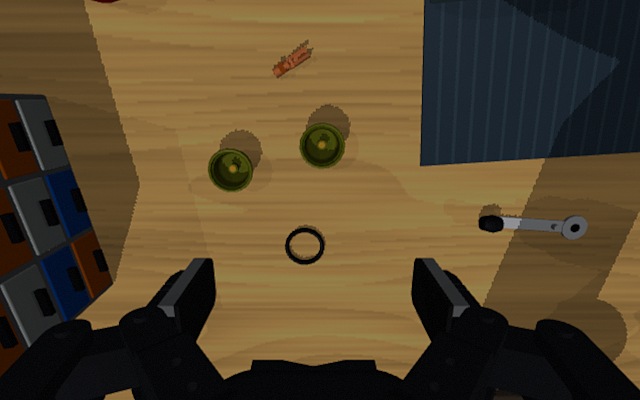

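Right view: cap with cork at (252,128), plug at (285,228) with its thread to lower right (away from the robot), socket at (301,18). Left view: bowls at (231,170) and (322,146), gasket (305,245), terminal (293,58). Image left is +y there, so the bowl meant is (231,170). The middle view shows both units' tops. I'll crop for detail.

```bash
python3 - <<'E'
import cv2,numpy as np
m=cv2.imread("pics/wM.png"); l=cv2.imread("pics/wL.png"); r=cv2.imread("pics/wR.png")
R=lambda im,x,y,w,h: cv2.resize(im[y:y+h,x:x+w],(400,300),interpolation=cv2.INTER_CUBIC)
t=np.vstack([np.hstack([R(m,90,0,172,129),R(m,390,0,120,90)]),np.hstack([R(l,195,30,160,120),R(r,245,190,80,60)])])
cv2.imwrite("pics/crop1.png",t)
E
```

```text
(no output)
```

View pics/crop1.png

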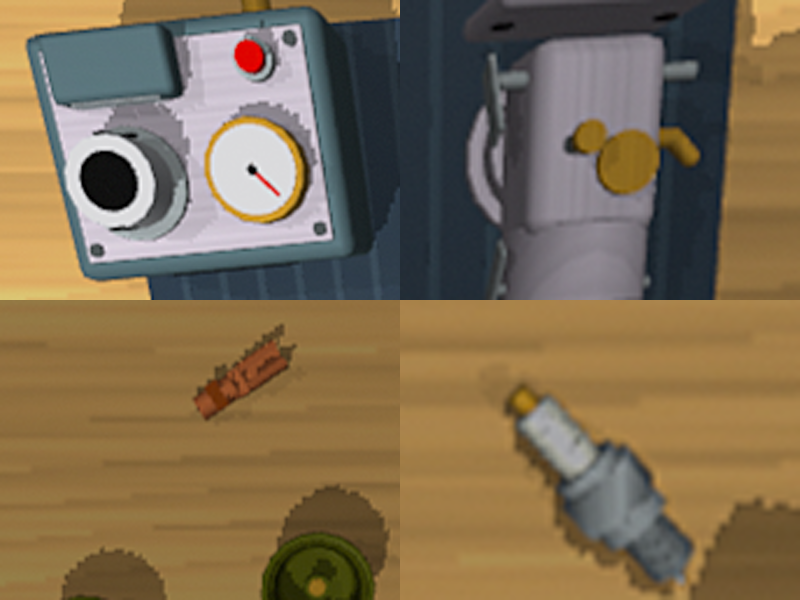

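```bash
python3 - <<'E'
from h import *
go(.53,-.02,.28,np.pi/2)
q=telemetry.read_orientation(); 
f=snap("wrist","wM2"); C=-f["R"].T@f["t"]; print(C.round(3),f["R"].round(2).tolist(),telemetry.read_clock())
m=f["image"][:,:,::-1]
R=lambda x,y,w,h: cv2.resize(m[y:y+h,x:x+w],(400,300),interpolation=cv2.INTER_CUBIC)
cv2.imwrite("pics/crop2.png",np.hstack([R(90,0,160,120),R(390,0,120,90)]))
E
```

```text
[ 0.602 -0.018  0.422] [[0.0, -1.0, -0.0], [-0.96, -0.0, 0.29], [-0.29, 0.0, -0.96]] 6.6917
```

View pics/crop2.png

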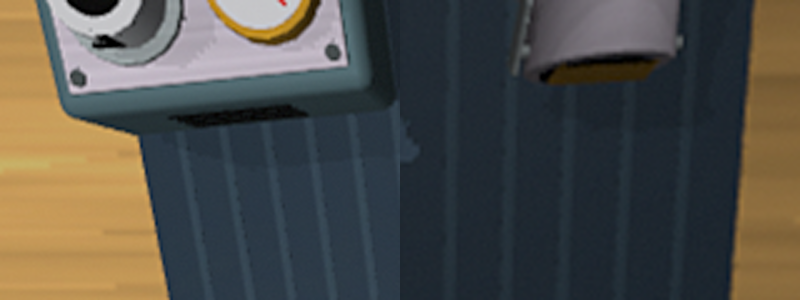

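```bash
cat > loc.py <<'E'
from h import *
L=lambda n: dict(np.load(f"pics/{n}.npz"))
def deg(v): return np.degrees(np.arctan2(v[1],v[0])).round(1)
def blob(f,mask,x,y,w,h):
    m=np.zeros(mask.shape,np.uint8); m[y:y+h,x:x+w]=mask[y:y+h,x:x+w].astype(np.uint8)
    m=cv2.morphologyEx(m,cv2.MORPH_OPEN,np.ones((2,2)))
    cs,_=cv2.findContours(m,cv2.RETR_EXTERNAL,cv2.CHAIN_APPROX_NONE)
    c=max(cs,key=cv2.contourArea); return c[:,0]
def circ(f,c,z):
    """ground points of the outline at height z -> centre and diameter"""
    P=np.array([ray(f,u,v,z)[:2] for u,v in cv2.convexHull(c.astype(np.float32))[:,0]])
    (x,y),r=cv2.minEnclosingCircle(P.astype(np.float32)); A=np.c_[P,np.ones(len(P))]
    s=np.linalg.lstsq(A,(P**2).sum(1),rcond=None)[0]; cx,cy=s[:2]/2
    return np.round([x,y,2*r,cx,cy,2*np.sqrt(s[2]+cx*cx+cy*cy)],4)
E
python3 - <<'E'
from loc import *
m1,m2=L("wM"),L("wM2")
for f,a,b in ((m1,(131.7,107.5),(227.1,98.5)),(m2,(121.2,31.2),(223.2,20.4))):
    A,B=ray(f,*a,.070),ray(f,*b,.070); print("screws",A,B,deg(A-B)-90,"mid",(A+B)/2)
A,B=ray(m2,428.4,18.6,.037),ray(m2,473.1,14.4,.037); print("mouth",A,B,deg(A-B)-90,np.linalg.norm(A-B),(A+B)/2, "lip",ray(m2,449.1,24.6,.015))
A,B=ray(m1,422,88,.037),ray(m1,463.5,88,.037);print("tube",A,B,(A+B)/2)
# mat
for n,pts in (("M",[(180,251),(474,234)]),):
    A,B=[ray(m1,*p,.003) for p in pts]; print("mat",A,B,deg(A-B)-90,np.linalg.norm(A-B))
def hsv(f): return cv2.cvtColor(f["image"],cv2.COLOR_RGB2HSV)
l,r=L("wL"),L("wR"); h=hsv(l).astype(int); hr=hsv(r).astype(int)
ol=(h[...,0]>25)&(h[...,0]<45)&(h[...,1]>120)
for n,b in (("bowlA",(195,135,75,70)),("bowlB",(290,112,65,65))): print(n,circ(l,blob(l,ol,*b),.028))
print("gasket",circ(l,blob(l,h[...,2]<50,270,215,70,60),.003))
print("wood hsv",h[100,150],hr[60,150],"term",h[60,290],"cap rim",hr[108:116,252].tolist(),"plug",hr[228,285])
c=blob(l,(h[...,0]<=9)&(h[...,1]>90),255,25,70,60); P=np.array([ray(l,*p,.008)[:2] for p in c]); print("term",cv2.minAreaRect((P*1000).astype(np.float32)))
pl=((hr[...,1]<90)&(hr[...,2]>40))
c=blob(r,pl,255,195,60,60); P=np.array([ray(r,*p,.0104)[:2] for p in c]); print("plug",cv2.minAreaRect((P*1000).astype(np.float32)),len(c))
c=blob(r,pl,220,95,60,65); print("cap",circ(r,c,.016)); c=blob(r,pl,280,0,45,40); print("sock",circ(r,c,.038))
E
```

```text
screws [0.66568922 0.1644661  0.07      ] [0.67439161 0.06722657 0.07      ] 5.099999999999994 mid [0.67004042 0.11584633 0.07      ]
screws [0.66578371 0.16471455 0.07      ] [0.67513061 0.06679205 0.07      ] 5.5 mid [0.67045716 0.1157533  0.07      ]
mouth [ 0.68384871 -0.13709868  0.037     ] [ 0.68776989 -0.18267672  0.037     ] 4.900000000000006 0.045746406101764864 [ 0.6858093 -0.1598877  0.037    ] lip [ 0.68264012 -0.16713368  0.015     ]
tube [ 0.68554651 -0.13783876  0.037     ] [ 0.68554057 -0.18304873  0.037     ] [ 0.68554354 -0.16044375  0.037     ]
mat [0.47569836 0.16266164 0.003     ] [ 0.5006705  -0.23540722  0.003     ] 3.5999999999999943 0.3988513865702876
bowlA [0.4721 0.3988 0.0533 0.4719 0.3987 0.0527]
bowlB [0.5008 0.2891 0.0533 0.501  0.2893 0.0525]
gasket [0.362  0.3111 0.0537 0.3621 0.3111 0.053 ]
wood hsv [ 18 144 143] [ 19 138 170] term [ 11 180 150] cap rim [[102, 32, 134], [101, 27, 105], [75, 7, 73], [15, 71, 93], [16, 168, 94], [16, 151, 91], [16, 151, 88], [16, 149, 91]] plug [ 90  13 121]Traceback (most recent call last):
  File "<stdin>", line 16, in <module>
  File "loc.py", line 8, in blob
    c=max(cs,key=cv2.contourArea); return c[:,0]
ValueError: max() iterable argument is empty
```

```bash
python3 - <<'E'
from loc import *
m1,m2=L("wM"),L("wM2")
print("tester front",ray(m1,182.4,118.7,.062))
a,b=ray(m1,448.2,16.5,.06),ray(m1,444,64.5,.06); print("carb axis",a,b,deg(a-b))
l,r=L("wL"),L("wR")
h=cv2.cvtColor(l["image"],cv2.COLOR_RGB2HSV).astype(int);hr=cv2.cvtColor(r["image"],cv2.COLOR_RGB2HSV).astype(int)
def rect(f,c,z,n):
    P=np.array([ray(f,*p,z)[:2] for p in c])*1000; e=cv2.minAreaRect(P.astype(np.float32)); v=cv2.PCACompute(P,None)[1][0]; print(n,e,"pca",deg(v))
rect(l,blob(l,(h[...,0]<=13)&(h[...,1]>150),255,25,70,60),.008,"term")
pl=((hr[...,1]<90)&(hr[...,2]>40))
c=blob(r,pl,255,195,60,60);rect(r,c,.0104,"plug")
print("plug stud",ray(r,245+522/5-80,190+400/5-60,.0104)[:2],"tip",ray(r,245+(685-400)/5,190+(572-300)/5,.0104)[:2])
print("plug stud",ray(r,245+(518-400)/5,190+(395-300)/5,.0104)[:2],"hex",ray(r,245+(613-400)/5,190+(497-300)/5,.0104)[:2])
c=blob(r,pl,220,95,60,65); print("cap",circ(r,c,.016)); c=blob(r,pl,280,0,45,40); print("sock",circ(r,c,.038))
E
```

```text
tester front [0.65426855 0.11739266 0.062     ]
carb axis [ 0.75038971 -0.1500608   0.06      ] [ 0.70712802 -0.1508091   0.06      ] 1.0
term ((594.3823852539062, 325.5117492675781), (13.159995079040527, 45.20846176147461), 32.14070129394531) pca 122.1
plug ((588.374755859375, -333.0020751953125), (62.38282012939453, 23.952089309692383), 33.82135772705078) pca 38.6
plug stud [ 0.56121146 -0.35572669] tip [ 0.60945021 -0.31401974]
plug stud [ 0.55985368 -0.35670985] hex [ 0.58804226 -0.33277223]
cap [ 0.4565 -0.372   0.0478  0.4569 -0.372   0.0467]
sock [ 0.3458 -0.3112  0.0318  0.3456 -0.3105  0.0292]
```

```bash
python3 - <<'E'
from h import *
go(.64,-.15,.26,np.pi/2)
f=snap("wrist","wM3"); C=-f["R"].T@f["t"]; print(C.round(3),f["R"].round(3).tolist(),telemetry.read_clock())
m=f["image"][:,:,::-1]
cv2.imwrite("pics/crop3.png",cv2.resize(m[0:160,240:420],(720,640),interpolation=cv2.INTER_CUBIC)[:600])
E
```

```text
[ 0.712 -0.149  0.401] [[0.001, -1.0, -0.0], [-0.958, -0.001, 0.287], [-0.287, 0.0, -0.958]] 7.4667
```

View pics/crop3.png

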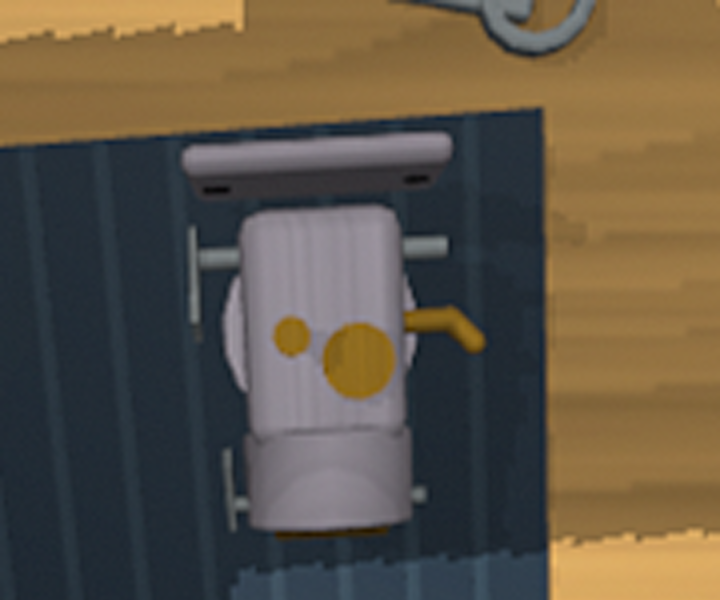

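```bash
python3 - <<'E'
from loc import *
f=L("wM3"); p=lambda u,v,z: ray(f,240+u/4,v/4,z)
for n,a,b,z in (("flange",(185,160),(451,148),.06),("flange",(185,160),(451,148),.037),("holes",(217,190),(417,179),.037),("shaft",(200,260),(447,245),.037),("mouth",(250,528),(412,520),.037),("tube2",(246,435),(410,428),.037)):
    A,B=p(*a,z),p(*b,z); print(n,((A+B)/2).round(4),deg(A-B)-90,np.linalg.norm(A-B).round(4))
A,B=p(545,110,.003),p(547,590,.003); print("mat edge",A,deg(A-B))
print("lip",p(332,537,.017))
E
```

```text
flange [ 0.7676 -0.1544  0.06  ] 2.4000000000000057 0.0617
flange [ 0.7713 -0.1548  0.037 ] 2.4000000000000057 0.0659
holes [ 0.7644 -0.1546  0.037 ] 2.9000000000000057 0.0499
shaft [ 0.7487 -0.1563  0.037 ] 3.299999999999997 0.0624
mouth [ 0.6813 -0.1588  0.037 ] 2.799999999999997 0.0433
tube2 [ 0.7051 -0.1578  0.037 ] 2.4000000000000057 0.043
mat edge [ 0.78766291 -0.21624483  0.003     ] 3.4
lip [ 0.67601661 -0.15973483  0.017     ]
```

Corrected carburettor pose: mouth centre (0.679, -0.159), yaw 2.7°. Tester: front centre (0.654, 0.1143), yaw 5.3°. Picking the bowl.

```bash
cat >> h.py <<'E'
D=np.pi/180
def fr(o,yaw,d): return np.array(o)+d*np.array([np.cos(yaw),np.sin(yaw)])
CY,TY=2.7*D,5.3*D
BOWL=fr((.679,-.159),CY,-.057); PLUG=fr((.654,.1143),TY,-.059); TERM=fr((.654,.1143),TY,-.1455); CAP=(BOWL+PLUG)/2
def st(s): print(s,"gap",round(telemetry.read_finger_gap()*85,1),"F",telemetry.read_ft_force().round(1),"tcp",telemetry.read_tool_pos().round(4),"t",round(telemetry.read_clock(),1))
def down(z,v=.12,**k): p=telemetry.read_tool_pos(); return arm.movel([p[0],p[1],z],vel=v,**k)
E
python3 - <<'E'
from h import *
print(BOWL,PLUG,TERM,CAP)
x,y=.472,.3987
go(x,y,.12,0); fingers.command_gripper(.88)
down(.004); st("d"); fingers.command_gripper(0); st("sq1"); fingers.command_gripper(.88)
down(.06,.2); go(x,y,.06,np.pi/2); down(.004); fingers.command_gripper(0); st("grip")
down(.15,.2); st("lift"); snap("side","s1"); snap("wrist","w1")
E
```

```text
[ 0.62206328 -0.16168507] [0.59525224 0.10885014] [0.50912206 0.10086008] [ 0.60865776 -0.02641747]
d gap 74.7 F [-0.   0.3  0.4] tcp [0.4727 0.3989 0.0047] t 11.0
sq1 gap 50.0 F [-2.  -0.8  8.6] tcp [0.4726 0.3989 0.0056] t 11.4
grip gap 49.9 F [-2.2 -1.4  8.2] tcp [0.4723 0.3991 0.0059] t 14.6
lift gap 49.8 F [ 0.4 -0.4 -0.4] tcp [0.4717 0.3985 0.1489] t 15.4
```

```bash
python3 - <<'E'
import cv2,numpy as np
a=cv2.imread("pics/w1.png")[200:400,180:460]; b=cv2.imread("pics/s1.png")[40:180,220:416]
cv2.imwrite("pics/c4.png",np.hstack([cv2.resize(a,(420,300)),cv2.resize(b,(380,300))]))
E
```

```text
(no output)
```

View pics/c4.png

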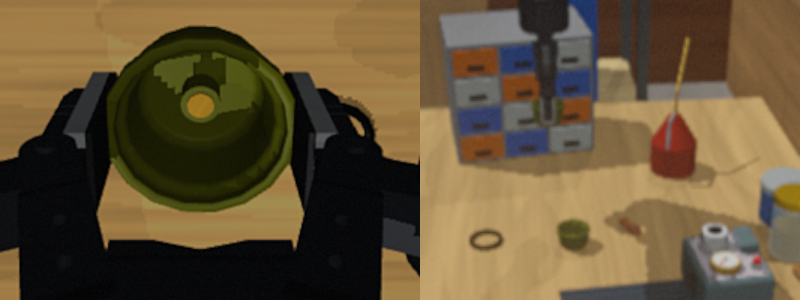

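The bowl is held squarely between the pads, and bowl B and the gasket are undisturbed. Placing it now.

```bash
python3 - <<'E'
from h import *
go(*BOWL,.15,CY+np.pi/2); down(.03,.15); print(down(.005,.03,until_force=3)); st("put")
fingers.command_gripper(.88); st("open"); down(.15,.2)
arm.move_to([BOWL[0]-.09,BOWL[1],.2],bestquat([BOWL[0]-.09,BOWL[1],.2],np.pi/2))
f=snap("wrist","w2"); print(telemetry.read_clock(),(-f["R"].T@f["t"]).round(3))
E
python3 - <<'E'
from loc import *
f=L("w2"); h=cv2.cvtColor(f["image"],cv2.COLOR_RGB2HSV).astype(int)
ol=(h[...,0]>25)&(h[...,0]<45)&(h[...,1]>110)
c=blob(f,ol,150,0,350,330); print(c.mean(0),circ(f,c,.031))
E
```

```text
True
put gap 49.5 F [-1.1  0.4  5.4] tcp [ 0.6227 -0.1608  0.009 ] t 19.3
open gap 74.8 F [ 0.2 -0.1 -0.3] tcp [ 0.622  -0.1607  0.0081] t 19.6
21.025 [ 0.603 -0.161  0.342]
[313.04022989  78.51149425] [ 0.6213 -0.1605  0.0535  0.6214 -0.1604  0.0528]
```

View pics/w2.png

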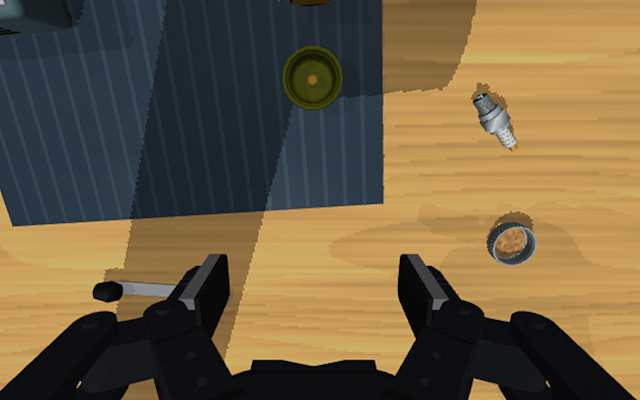

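Bowl is upright at (313,78), straight in front of the mouth, measured (0.6213, -0.1605). Next is the gasket.

```bash
python3 - <<'E'
from h import *
x,y=.362,.311
go(x,y,.12,0); fingers.command_gripper(.88)
down(.003); fingers.command_gripper(0); st("sq1"); fingers.command_gripper(.88)
down(.06,.2); go(x,y,.06,np.pi/2); down(.003); st("d");fingers.command_gripper(0); st("grip")
down(.15,.2); st("lift"); snap("wrist","w3")
E
```

```text
sq1 gap 0.0 F [-1.2 -0.2  0.5] tcp [0.3622 0.3107 0.003 ] t 25.3
d gap 30.2 F [ 0.1 -0.4  1. ] tcp [0.3618 0.3107 0.0028] t 28.2
grip gap 30.4 F [-0.1  0.1 -0.1] tcp [0.362  0.3109 0.0033] t 28.4
lift gap -0.1 F [-0.1 -1.2 -0.6] tcp [0.3615 0.3103 0.1491] t 29.3
```

View pics/w3.png

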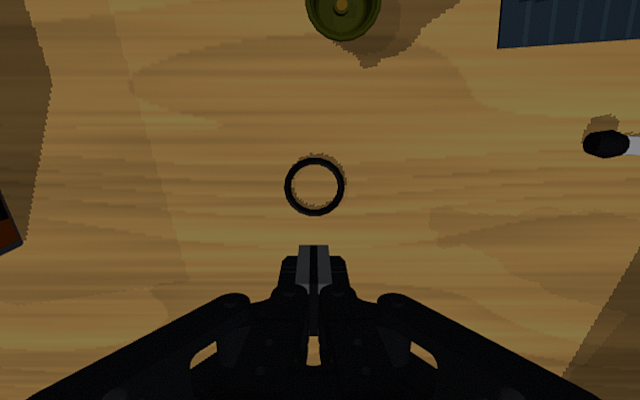

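The pads passed over the ring, which lies flat at (315,187), so the tips stand back at this opening. I'll measure it again and go down to touch.

```bash
python3 - <<'E'
from loc import *
f=L("w3"); h=cv2.cvtColor(f["image"],cv2.COLOR_RGB2HSV).astype(int)
c=circ(f,blob(f,h[...,2]<55,275,145,80,80),.003); print(c)
x,y=c[:2]; fingers.command_gripper(.76)
def touch(yaw):
    go(x,y,.05,yaw); down(.012); r=down(-.012,.02,until_force=3); st(f"touch {r}")
    z=telemetry.read_tool_pos()[2]; down(z+.0015,.02); 
touch(0); fingers.command_gripper(.5); st("sq1"); fingers.command_gripper(.76); down(.05,.2)
touch(np.pi/2); fingers.command_gripper(0); st("grip")
down(.15,.15); st("lift"); snap("wrist","w4")
E
```

```text
[0.3595 0.3095 0.054  0.3594 0.3096 0.0533]
touch True gap 64.3 F [-0.4 -1.6  7.6] tcp [ 0.3596  0.3096 -0.0062] t 32.7
sq1 gap 50.4 F [ 0.2 -3.  23. ] tcp [ 0.3607  0.3108 -0.003 ] t 33.2
touch True gap 64.1 F [-2.3 -0.6  7. ] tcp [ 0.3593  0.3091 -0.0062] t 36.7
grip gap 51.1 F [-0.7 -2.1 22.1] tcp [ 0.3604  0.3103 -0.0031] t 37.2
lift gap 50.2 F [-0.2  0.8 -0.3] tcp [0.36   0.3097 0.149 ] t 38.4
```

```bash
python3 - <<'E'
import cv2,numpy as np
a=cv2.imread("pics/w4.png")[180:400,160:480]
cv2.imwrite("pics/c5.png",cv2.resize(a,(640,440)))
E
```

```text
(no output)
```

View pics/c5.png

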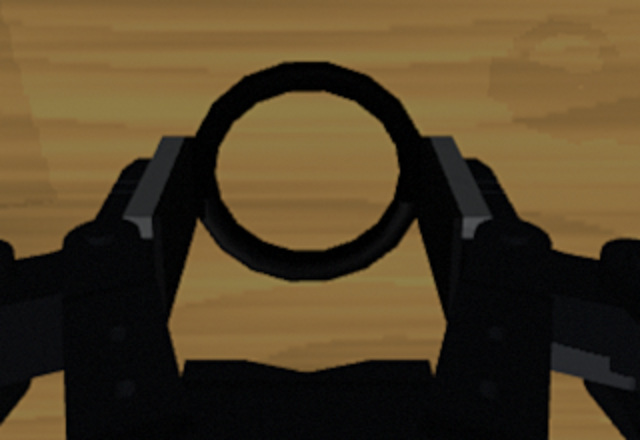

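Ring is held level and square. Placing it on the bowl.

```bash
python3 - <<'E'
from loc import *
x,y=.6216,-.1615
go(x,y,.15,CY+np.pi/2); p=telemetry.read_tool_pos(); print(p)
arm.movel([x+(.6216-p[0]),-.1606+(-.1606-p[1])*.5,.045],vel=.12); st("above"); print(down(.024,.02,until_force=2)); st("put")
fingers.command_gripper(.76); st("open"); down(.15,.15)
X=[BOWL[0]-.09,BOWL[1],.2]; arm.move_to(X,bestquat(X,np.pi/2)); f=snap("wrist","w5"); print(telemetry.read_clock())
h=cv2.cvtColor(f["image"],cv2.COLOR_RGB2HSV).astype(int)
ol=(h[...,0]>25)&(h[...,0]<45)&(h[...,1]>110)
cv2.imwrite("pics/c6.png",cv2.resize(f["image"][30:130,250:380,::-1],(650,500),interpolation=cv2.INTER_CUBIC))
E
```

```text
[ 0.62169639 -0.16053862  0.15009572]
above gap 50.3 F [-0.5  0.7  0.1] tcp [ 0.6222 -0.1606  0.0458] t 41.4
True
put gap 50.7 F [0.7 1.  4.9] tcp [ 0.6219 -0.1606  0.028 ] t 42.2
open gap 64.3 F [ 0.2 -0.1  0.4] tcp [ 0.6211 -0.1606  0.0271] t 42.5
44.0333
```

View pics/c6.png

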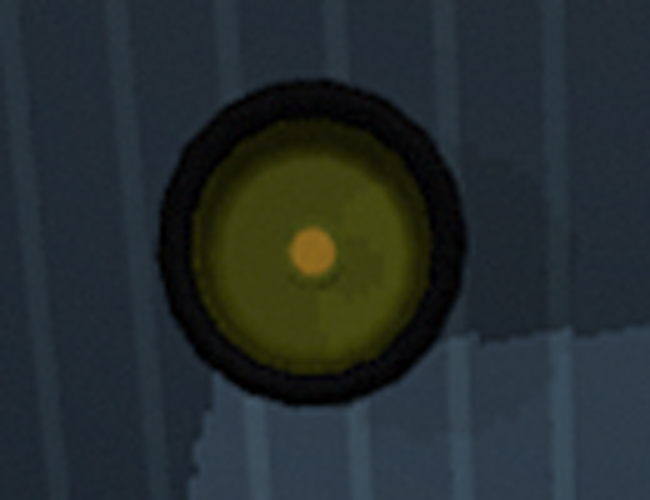

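Gasket lies level and centred on the rim, with a uniform black ring around (312,242) in the crop. Next is the plug.

```bash
cat >> h.py <<'E'
def branch(p,a,q,b):
    """k so that yaw a+k at p and b+k at q are both within range; smallest worst last joint"""
    o=[]
    for k in (0,np.pi):
        j=[inverse_kinematics([*xy,.05],quat(t+k)) for xy,t in ((p,a),(q,b))]
        if all(i is not None for i in j): o.append((max(abs(i[5]) for i in j),k))
    return min(o)[1]
def gok(x,y,z,yaw): arm.move_to([x,y,z],quat(yaw))
E
python3 - <<'E'
from h import *
p=(.5875,-.333); a=39.5*D+np.pi/2; b=TY+np.pi/2; k=branch(p,a,PLUG,b); print(k)
gok(*p,.1,a+k); fingers.command_gripper(.6); st("pre"); down(.0025); st("d"); fingers.command_gripper(0); st("grip"); down(.15,.15); st("lift")
gok(.5,0,.25,b+k)
snap("side","s7")
f=snap("wrist","w7"); cv2.imwrite("pics/c7.png",cv2.resize(f["image"][180:400,160:480,::-1],(640,440)))
E
```

```text
0
pre gap 51.1 F [ 0.1 -0.1  1.6] tcp [ 0.5876 -0.3328  0.1002] t 46.2
d gap 50.8 F [0.  0.1 0.6] tcp [ 0.5882 -0.333   0.0033] t 47.2
grip gap 20.2 F [-0.4 -0.1  5.6] tcp [ 0.5882 -0.333   0.0038] t 47.6
lift gap 20.4 F [ 0.6  0.2 -0.8] tcp [ 0.5875 -0.3327  0.1488] t 48.7
```

View pics/c7.png

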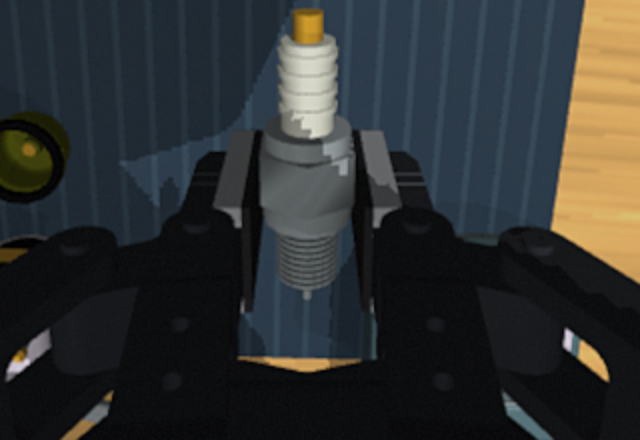

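The plug is held by the hexagon with its thread pointing away from the robot, as it should. Placing it.

```bash
python3 - <<'E'
from loc import *
p=(.5875,-.333); a=39.5*D+np.pi/2; b=TY+np.pi/2
gok(*PLUG,.12,b); down(.025,.12); print(down(.003,.02,until_force=3)); st("put"); fingers.command_gripper(.6); st("open"); down(.12,.15)
# look while fetching the terminal side
X=[.52,.12,.22]; arm.move_to(X,quat(-np.pi/2)); f=snap("wrist","w8"); print(telemetry.read_clock(),(-f["R"].T@f["t"]).round(3))
E
```

```text
True
put gap 20.2 F [-1.1 -0.4  4.7] tcp [0.5957 0.1084 0.0068] t 52.7
open gap 51.1 F [ 0.4  0.  -0.1] tcp [0.595 0.108 0.006] t 53.1
56.5833 [0.592 0.121 0.362]
```

View pics/w8.png

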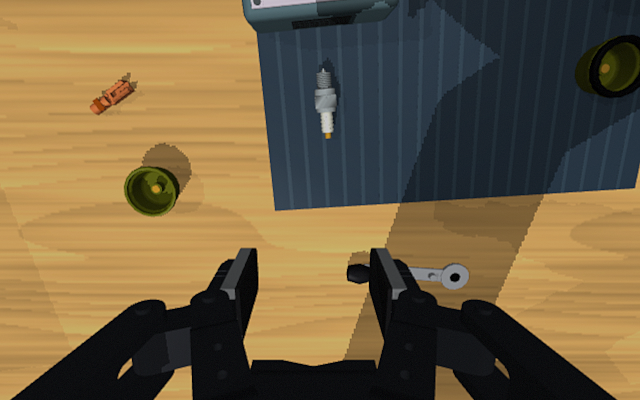

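The plug lies on the mat straight in front of the tester: tip (323,68), hexagon (325,100), stud end (328,138). The terminal is at (113,95) with its fork up-right. I have one view left, so I'll go by numbers.

```bash
cat >> loc.py <<'E'
def rect(f,c,z):
    P=(np.array([ray(f,*p,z)[:2] for p in c])*1000).astype(np.float32); (cx,cy),(w,h),a=cv2.minAreaRect(P)
    if w<h: a+=90; w,h=h,w
    return np.round([cx,cy,w,h,(a+90)%180-90],1)
def orange(f,x,y,w,h_,z):
    h=cv2.cvtColor(f["image"],cv2.COLOR_RGB2HSV).astype(int)
    return rect(f,blob(f,((h[...,0]<=13)|(h[...,0]>172))&(h[...,1]>130)&(h[...,2]>60),x,y,w,h_),z)
E
python3 - <<'E'
from loc import *
f=L("w8")
A,B=ray(f,323,67,.0134),ray(f,328,138.5,.0134); print("plug tip,stud",A,B,deg(A-B),np.linalg.norm(A-B),"hex",A+(B-A)*30/66)
o=np.array([.654,.1143]);ex=np.array([np.cos(TY),np.sin(TY)]);ey=np.array([-ex[1],ex[0]])
for P in (A,B): print("in tester front frame",(P[:2]-o)@ex,(P[:2]-o)@ey)
print("term",orange(f,80,60,70,65,.008))
# tester front base line: step at mat
g=cv2.cvtColor(f["image"],cv2.COLOR_RGB2HSV); print("col 270:",g[18:40,270].tolist()); print("col 380:",g[8:30,380].tolist())
E
```

```text
plug tip,stud [0.62352734 0.11154152 0.0134    ] [0.55499263 0.10579682 0.0134    ] 4.8 0.06877505043343542 hex [0.5923752  0.10893029 0.0134    ]
in tester front frame -0.030597182442077837 6.80895805852553e-05
in tester front frame -0.09936952364011171 0.000678538810904878
term [594.4 325.   49.2  15.1 -58.7]
col 270: [[96, 77, 80], [96, 73, 70], [100, 78, 59], [98, 72, 53], [99, 76, 54], [96, 78, 52], [96, 77, 53], [98, 71, 54], [98, 77, 53], [96, 67, 53], [98, 77, 53], [97, 82, 53], [96, 78, 52], [95, 68, 49], [103, 88, 61], [106, 96, 69], [105, 90, 68], [106, 94, 68], [105, 99, 67], [104, 99, 67], [104, 92, 69], [104, 94, 73]]
col 380: [[96, 73, 66], [98, 72, 57], [99, 78, 52], [97, 83, 52], [96, 71, 54], [98, 78, 52], [96, 77, 53], [94, 71, 50], [98, 75, 51], [98, 72, 53], [99, 70, 51], [98, 77, 50], [99, 77, 53], [101, 86, 71], [103, 91, 84], [103, 87, 82], [103, 85, 81], [104, 88, 81], [104, 86, 83], [104, 87, 82], [104, 87, 82], [105, 87, 82]]
```

```bash
python3 - <<'E'
from loc import *
f=L("w8"); A,B=ray(f,270,31.5,.003),ray(f,380,20.5,.003); y=.114; t=(y-A[1])/(B[1]-A[1]); print("front base",A,B,deg(A-B)-90,"at plug",A+(B-A)*t)
p=(.5944,.3252); T=fr((.654,.1143),TY,-.148); a=-58.2*D+np.pi/2; b=TY+np.pi/2; k=branch(p,a,T,b); print(k,T)
gok(*p,.1,a+k); fingers.command_gripper(.42); st("pre"); down(.002,.1); st("d"); fingers.command_gripper(0); st("grip"); down(.1,.15); st("lift")
gok(*T,.1,b+k); f=snap("wrist","w9"); st("over")
E
```

```text
front base [0.65659771 0.16301815 0.003     ] [0.6662432  0.05673788 0.003     ] 5.200000000000003 at plug [0.66104636 0.114      0.003     ]
3.141592653589793 [0.50663274 0.10062915]
pre gap 35.8 F [ 0.2 -0.1  0.3] tcp [0.5947 0.3248 0.1008] t 58.0
d gap 35.8 F [-0.1 -0.3  0.2] tcp [0.5951 0.3252 0.0028] t 59.1
grip gap 10.1 F [-0.3  1.1  5.1] tcp [0.5952 0.3253 0.003 ] t 59.5
lift gap 10.4 F [ 0.  -0.7 -0.4] tcp [0.5945 0.3249 0.0989] t 60.3
over gap 9.7 F [-0.1 -0.3 -0.1] tcp [0.507  0.1011 0.0997] t 61.5
```

```bash
python3 - <<'E'
from loc import *
f=L("wM");im=f["image"].astype(int)
for u in (150,200): print("wM",u,[(v,*im[v,u]) for v in range(106,128)])
f=L("wM2");im=f["image"].astype(int)
for u in (130,170,225): print("wM2",u,[(v,*im[v,u]) for v in range(26,62,2)])
for n,u,v in (("wM",150,118),("wM",200,113)): print(n,ray(L(n),u,v,.06),ray(L(n),u,v,.003))
E
```

```text
wM 150 [(106, np.int64(215), np.int64(204), np.int64(218)), (107, np.int64(211), np.int64(201), np.int64(215)), (108, np.int64(213), np.int64(203), np.int64(217)), (109, np.int64(223), np.int64(213), np.int64(226)), (110, np.int64(190), np.int64(182), np.int64(193)), (111, np.int64(109), np.int64(121), np.int64(128)), (112, np.int64(87), np.int64(117), np.int64(124)), (113, np.int64(91), np.int64(118), np.int64(125)), (114, np.int64(88), np.int64(114), np.int64(120)), (115, np.int64(86), np.int64(109), np.int64(116)), (116, np.int64(79), np.int64(104), np.int64(110)), (117, np.int64(68), np.int64(93), np.int64(101)), (118, np.int64(49), np.int64(70), np.int64(81)), (119, np.int64(174), np.int64(136), np.int64(83)), (120, np.int64(233), np.int64(180), np.int64(99)), (121, np.int64(217), np.int64(167), np.int64(95)), (122, np.int64(207), np.int64(160), np.int64(92)), (123, np.int64(209), np.int64(161), np.int64(94)), (124, np.int64(219), np.int64(169), np.int64(99)), (125, np.int64(222), np.int64(174), np.int64(102)), (126, np.int64(221), np.int64(178), np.int64(105)), (127, np.int64(2
[... 3260 characters left out ...]
.int64(47), np.int64(50)), (40, np.int64(37), np.int64(48), np.int64(53)), (42, np.int64(37), np.int64(48), np.int64(53)), (44, np.int64(35), np.int64(46), np.int64(49)), (46, np.int64(41), np.int64(53), np.int64(63)), (48, np.int64(42), np.int64(54), np.int64(66)), (50, np.int64(40), np.int64(53), np.int64(64)), (52, np.int64(40), np.int64(54), np.int64(65)), (54, np.int64(42), np.int64(55), np.int64(66)), (56, np.int64(41), np.int64(55), np.int64(66)), (58, np.int64(40), np.int64(52), np.int64(64)), (60, np.int64(39), np.int64(51), np.int64(64))]
wM [0.6548893  0.15210539 0.06      ] [0.65222403 0.17908878 0.003     ]
wM [0.65996549 0.09909575 0.06      ] [0.65809897 0.11773804 0.003     ]
```

The tester front base works out at x≈0.6585, about 4 mm further than I assumed. I'll place the terminal, then shift the plug 4 mm forward.

```bash
python3 - <<'E'
from h import *
T=fr((.654,.1143),TY,-.145); b=TY+np.pi/2
gok(*T,.08,b+np.pi); down(.02,.12); print(down(.001,.02,until_force=3)); st("put"); fingers.command_gripper(.42); st("open"); down(.08,.15)
fingers.command_gripper(.6)
gok(*PLUG,.08,b+np.pi); down(.006,.12); fingers.command_gripper(0); st("plug"); p=telemetry.read_tool_pos(); down(p[2]+.008,.05)
Q=fr(PLUG,TY,.004); arm.movel([*Q,p[2]+.008],vel=.03); print(down(.003,.02,until_force=3)); st("put"); fingers.command_gripper(.6); down(.12,.15)
X=[.45,.08,.22]; arm.move_to(X,quat(-np.pi/2)); f=snap("wrist","w10"); st("end")
E
python3 - <<'E'
from loc import *
f=L("w10"); print("cam",(-f["R"].T@f["t"]).round(3))
print("term px",proj(f,[.51,.101,.01]),"plug px",proj(f,[.599,.109,.013]))
u,v=proj(f,[.51,.101,.01]).astype(int)
print(orange(f,u-30,v-38,60,76,.010))
E
```

```text
True
put gap 10.2 F [-0.7  0.4  5.2] tcp [0.5092 0.101  0.0059] t 63.1
open gap 35.6 F [ 0.9  0.8 -0.2] tcp [0.5088 0.1007 0.0056] t 63.5
plug gap 20.1 F [-1.1  0.3  5.9] tcp [0.5961 0.1088 0.0073] t 66.0
True
put gap 19.9 F [-1.6  0.6  5.8] tcp [0.5993 0.1092 0.0073] t 67.1
end gap 51.1 F [-0.6  0.2  0.1] tcp [0.4502 0.0801 0.2194] t 69.2
cam [0.522 0.081 0.362]
term px [293.81427599 113.27935348] plug px [283.62224584  14.76297139]
[507.3 101.4  44.8  13.1   3.7]
```

```bash
python3 - <<'E'
from loc import *
x,y=.4567,-.372; C=((.6213+.5985)/2,(-.1605+.1092)/2)
go(x,y,.1,0); fingers.command_gripper(.76); down(.001); fingers.command_gripper(.4); st("sq1"); fingers.command_gripper(.76)
down(.05,.2); go(x,y,.05,np.pi/2); down(.001); fingers.command_gripper(0); st("grip"); down(.12,.15); st("lift")
go(*C,.12,4*D+np.pi/2); down(.025,.12); print(down(0,.02,until_force=3)); st("put"); fingers.command_gripper(.76); st("open"); down(.15,.15)
X=[.5,-.03,.3]; arm.move_to(X,bestquat(X,np.pi/2)); f=snap("wrist","w11"); snap("side","s11"); snap("scene","sc11"); st("end"); print((-f["R"].T@f["t"]).round(3))
E
```

```text
sq1 gap 43.0 F [-0.4  1.4  5.9] tcp [ 0.4578 -0.3718  0.0025] t 72.5
grip gap 43.2 F [-1.7  1.1  6.6] tcp [ 0.4572 -0.3722  0.0026] t 75.5
lift gap 43.4 F [ 0.2 -0.7 -0.2] tcp [ 0.4566 -0.3719  0.1192] t 76.5
True
put gap 43.0 F [-1.   0.3  4.6] tcp [ 0.6101 -0.026   0.0056] t 80.5
open gap 64.7 F [ 0.4 -0.1  1. ] tcp [ 0.6095 -0.0261  0.0049] t 80.9
end gap 64.5 F [-0.   1.1 -0.4] tcp [ 0.5    -0.03    0.2981] t 82.9
[ 0.572 -0.029  0.441]
```

View pics/w11.png

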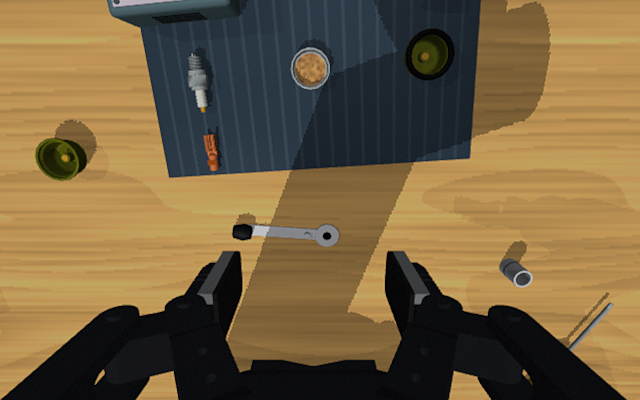

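```bash
python3 - <<'E'
from loc import *
f=L("w11"); h=cv2.cvtColor(f["image"],cv2.COLOR_RGB2HSV).astype(int)
A,B=ray(f,193.5,52.5,.0134),ray(f,204.5,111.5,.0134); print("plug tip/stud",A,B,deg(A-B))
t=orange(f,195,118,35,60,.010); print("term",t)
R=f["image"].astype(int)
c=blob(f,h[...,2]<42,400,20,60,65); print("gasket",circ(f,c,.037))
c=blob(f,(h[...,2]>85),285,40,50,52); print("cap",circ(f,c,.019))
s=L("wR"); hr=cv2.cvtColor(f["image"],cv2.COLOR_RGB2HSV).astype(int)
c=blob(f,(h[...,1]<70),490,250,50,45); print("sock mask",c.mean(0),"top proj of start",proj(f,[.3456,-.3108,.038]),"base",proj(f,[.3456,-.3108,0]))
print("lever eye then",ray(L("wM"),333,306,.006)[:2],"now",ray(f,327,236,.006)[:2])
E
```

```text
plug tip/stud [0.6262012  0.11235791 0.0134    ] [0.55907846 0.10555385 0.0134    ] 5.8
term [506.9 101.5  46.4  13.4   4.9]
gasket [ 0.6143 -0.1631  0.0691  0.6164 -0.1628  0.0619]
cap [ 0.6073 -0.0258  0.0471  0.6073 -0.0257  0.0466]
sock mask [516.88461538 273.55128205] top proj of start [522.62087799 276.52295283] base [506.99679732 263.41061577]
lever eye then [ 0.3912968  -0.04755688] now [ 0.39066593 -0.04814692]
```

```bash
python3 -c "
from h import *
job.sign_off(); print(telemetry.read_clock())"
```

```text
the job is handed in; nothing more can be done
the job is handed in; nothing more can be done
```

All the parts are laid out on the mat as asked, and I handed the job in at about 83 s on the robot's clock. I placed them in the order bowl, gasket, plug, terminal, cap.

**Last checks**
- **Bowl:** the leftmost one, upright in front of the intake mouth. It measured (0.621, -0.161), about 30 mm from the mouth.
- **Gasket:** level and centred on the rim in a close crop. A later numeric fit was thrown off by shadow, so that crop is the only sound check.
- **Plug:** thread towards the tester, about 32 mm from its front and in line to within 1 mm and 1°.
- **Terminal:** clip end towards the plug, about 29 mm behind it and in the same line.
- **Cap:** open side up, within about 3 mm of the midpoint between bowl and plug.
- **Lever and socket:** where they started; the lever's eye was within 1 mm.

**Problems along the way**
- My first grasp at the gasket passed over it and shifted it about 3 mm. I measured it again and picked it up lower.
- My estimates of the tester's front disagreed by up to 7 mm (x = 0.654 to 0.661). I took 0.6585 and moved the plug 4 mm forward, so its gap could be off by about 3 mm.

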